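# Set the relay lens to its index stop

## Task

The lens carriage on the optical rail is held by a spring brake. Press the ribbed black pad in the middle of the carriage well down to free the brake and, keeping it pressed, push the carriage along the rail until it butts against the stop with the thumbscrew and pointer (not the plain stop); then lift off so that the pad springs up and the brake holds the carriage there. Do not pinch the carriage or drag it with the brake on, keep off the lens, and leave the loose things in front of the rail where they are.

Things in the scene. Friction and masses are not known exactly. Their poses are not given: they have to be found in the camera images.
- rail: dark T-slot rail bolted to the bench, 340 mm long, 80 mm wide at its foot and 26 mm high. Origin: centre of its underside on the bench; its y axis runs along the rail, its x axis across it towards the optics side, z up. The fixed optics (eyepiece and port ring) stand beyond the far edge, 58 to 118 mm from the rail's centre line on its +x side and up to 92 mm high.
- carriage_body (a joint): position of the carriage along the rail in m, 0 with the carriage at the rail's middle, growing along the rail's +y. The grey metal carriage is 90 mm long (along the rail) and 72 mm wide, its top face 46 mm above the bench. With the brake freed it slides with 1 to 2 N; with the brake on it holds against some 20 N or more.
- carriage_mid (a point): middle of the carriage, 36 mm above the bench, on the rail's centre line. The carriage's end faces lie 45 mm from it along the rail, either way.
- pad_top (a point): centre of the top face of the ribbed black release pad, which stands 8.5 mm proud of the carriage top, 54.5 mm above the bench when up. The pad is 34 mm wide and 48 mm long (along the rail), flat over its middle 36 mm, with a 2 mm ridge across each end. It moves with the carriage and with the pad.
- release_pad (a joint): how far the pad is pressed down, in m: 0 up (brake on), 0.007 fully down. A spring returns it: about 5.5 N to start it, 6.5 N at 3 mm, 8.5 N fully down. The brake is surely free from 1 mm down; press it at least half way and hold it for a moment before pushing.
- marked_stop_mid (a point): middle of the stop to go to, 36 mm above the bench on the rail's centre line: a grey block fixed on the rail, 20 mm along it and 60 mm wide, 45 mm high, with a knurled thumbscrew on top (20 mm across, up to 59 mm high) and a bent pointer blade over the near (-x) edge, out to 56 mm. It may be at either end. The carriage butts on it when the two middles are 55 mm apart.
- plain_stop_mid (a point): middle of the other stop, 36 mm above the bench: the same block, without thumbscrew and pointer, with two small cap screws on top. On the other side of the carriage.
- lens_holder: grey metal ring, 48 mm across, with the relay lens in it, carried by an arm of the carriage on the rail's +x side. Origin: on the lens's optical axis, 88 mm from the rail's centre line, 62 mm above the bench, within 5 mm of the carriage's middle along the rail; top 86 mm above the bench. Not to be touched.
- gib_near: dark side plate of the carriage on the rail's -x side, 84 mm long, its outer face 36 mm from the centre line, 14 to 44 mm above the bench. Origin: on the rail's centre line at the carriage's middle, on the bench.
- gib_far: the same side plate on the rail's +x side; same origin.
- loupe: black standing loupe, 37 mm across, 40 mm high, loose on the bench in front of the rail. Origin: centre of its underside.
- dust_cap: black dust cap, 40 mm across, 11 mm high, loose in front of the rail. Origin: centre of its underside.
- hex_key: steel hex key lying flat, 37 x 95 x 6 mm, loose in front of the rail. Origin: centre of its underside.
- objective: white microscope objective standing on end, 25 mm across, 42 mm high, loose in front of the rail. Origin: centre of its underside.

How it is judged:
By the outcome, as a careful person would: the job done as asked, in the order asked, and still so for the second after the job is handed in, with the robot touching nothing.
It also fails if it takes over 38 s, if anything falls off the work surface, if the arm or the gripper's body presses on something with over 40 N, if the wrist force passes 120 N, or if a joint passes its speed limit or range.

## Robot

A 7-joint arm with a two-finger parallel gripper is mounted at the origin on a cart in front of the work surface, level with it; the furniture and walls round the work are solid. World frame = base frame: x ahead of the robot, y to its left, z up, the work surface at z = 0. Lengths are in mm, angles in rad, forces in N, time in s.
With the tool pointing down it reaches from about 400 to 900 mm from the base axis. Payload 5.6 kg.
Tool frame: the origin (TCP) lies midway between the tips of the shut fingers; the grasp point (between the pads) lies 19 mm behind it; x points along the fingers, y is the direction in which the jaws open and shut, and the axes are right-handed (so a half turn about x gives the same grasp; the last joint's range is limited). The gripper opens to 92 mm and grips with 3 to 60 N. Pads are 20 mm wide; open, the fingers measure 128 mm over their backs; the gripper's body (75 mm by 189 mm) begins 69 mm behind the grasp point.
Start: joints at [1.099, 0.468, -0.012, 1.603, 0.006, 1.071, -0.056], TCP at [270.217, -591.179, 189.792] pointing down, gripper open.
Joint ranges: [-2.53, 2.53], [-0.31, 2.02], [-1.57, 1.55], [0.28, 2.44], [-1.29, 4.43], [0.15, 1.84], [-2.92, 2.92]. Speed limits (rad/s): [2.57, 2.57, 3.14, 3.14, 3.14, 3.14, 3.14].

## Interface

Orientations are given as a rotation vector (axis times angle).
In Python, from cell import robot, grip, kin, viewer gives the robot as it stands. Calls block until the motion is done:
- robot.movep(position, orientation): joint-space move of the TCP to a pose.
- robot.servo_line(position, feed=150, rotation=None): straight line of the TCP; rotation=None keeps the orientation; feed is the mean speed in mm/s.
- robot.goto_joints(angles): joint-space move.
- grip(opening, newtons=None): opening from 0.0 (shut) to 1.0 (fully open); newtons is the grip in N (None keeps the last); returns when the fingers have stopped.
- robot.hold(seconds).
- kin.ik(position, orientation): joint angles nearest the present ones, or None.
- robot.observe(): the state.
- viewer.read_camera(name): name is "scene" or "top"; returns the picture (400x640x3 uint8, red, green, blue); there is no depth.
- viewer.camera_info(name): a dict with "camera_matrix" (3x3 intrinsics, pixels), "R" (3x3) and "t" (3): a world point X has camera coordinates R X + t. Camera axes: x right, y down, z forward; pixel columns grow to the right and rows downward; lengths in mm; the calibration is good to about 2 mm. A picture is of the moment at which its call begins. camera_info takes no time and is no camera call.
A pose or a line that the arm cannot do raises robot.IKError and nothing moves.
- robot.job_done(): hands the job in, once; it reports no verdict.
Trained networks look in the newest picture that a camera, given by its name, has taken for a name from the list of things; names that differ only in an ending like _2 or _b are one class to them, and where a whole thing is asked for, a point or a joint stands for the part that bears it (a point fixed in the world has none). Each returns a list of dicts, best first, with "confidence" (0 to 1); they miss things now and then, are a little off and sometimes report something else, mostly with a low value. They report only what shows in the picture. A call takes as long as a camera call.
- viewer.silhouettes(name, camera): "mask" (400x640 bool, what is visible of it).
- viewer.pinpoint(name, camera): "at" ([x, y, z] in mm, in the coordinates of the camera as it stood for that picture, good to about 4 mm: a listed point, or the origin of a listed thing).
The state is a dict: "t": time; "joints": joint angles; "joint_velocities": joint speeds; "joint_torque": joint torques, N m; "tcp_pos": TCP position; "tcp_rot": TCP orientation; "contact_force": force on the tool from outside, world axes, zero at the start; "wrist_torque": the same for the moment, N m; "grip_width": opening from 0.0 (shut) to 1.0 (fully open).
Only numpy, scipy, OpenCV 4.12 (cv2) and the standard library are available. Lean on these libraries where they do the work, as an engineer would, in place of code of your own. Each camera call takes 0.05 s, during which the arm holds its last target. There are 200 camera calls.

## Working session

There is one attempt and no reset: what is moved stays moved. The work goes in short steps, each a Python script; the robot and the scene stay as the last script left them, time stands still between calls to the robot, and variables do not carry over. Pictures are saved under pics/ and viewed, about 8 in all and at most 12, crops included, and the job is handed in when it is done.

```bash
mkdir -p pics; cat > h.py <<'E'
import numpy as np, cv2
from cell import robot, grip, kin, viewer
def w(p,cam):
    c=viewer.camera_info(cam); return np.array(c["R"]).T@(np.array(p)-np.array(c["t"]).ravel())
def save(im,n): cv2.imwrite(f"pics/{n}.png",im[:,:,::-1])
def find(n,cam,k=2):
    return [(round(d["confidence"],2),w(d["at"],cam).round(1).tolist()) for d in viewer.pinpoint(n,cam)[:k]]
E
python3 - <<'E'
from h import *
ims=[viewer.read_camera(c) for c in("scene","top")]
save(ims[0],"s0");save(ims[1],"t0")
for n in["rail","carriage_mid","pad_top","marked_stop_mid","plain_stop_mid","lens_holder","gib_near","loupe","dust_cap","hex_key","objective"]:
    for c in("scene","top"): print(n,c,find(n,c))
s=robot.observe();print(s["t"],s["tcp_pos"],s["tcp_rot"],s["contact_force"],s["grip_width"])
for c in("scene","top"):
    i=viewer.camera_info(c);print(c,-np.array(i["R"]).T@np.array(i["t"]).ravel())
E
```

```text
rail scene [(0.9, [548.0, 41.0, 1.3])]
rail top [(0.68, [544.3, 37.5, -1.7])]
carriage_mid scene [(0.75, [548.6, 32.9, 35.3])]
carriage_mid top [(0.76, [546.3, 33.6, 35.1])]
pad_top scene [(0.76, [545.2, 30.9, 55.4])]
pad_top top [(0.89, [550.9, 30.7, 54.9])]
marked_stop_mid scene [(0.67, [525.4, -104.1, 34.4]), (0.15, [443.4, 9.9, -0.2])]
marked_stop_mid top [(0.76, [525.0, -109.3, 41.7])]
plain_stop_mid scene []
plain_stop_mid top [(0.84, [561.1, 151.6, 37.2])]
lens_holder scene [(0.9, [633.7, 24.2, 65.2])]
lens_holder top [(0.45, [636.3, 27.5, 62.3]), (0.26, [546.6, 32.5, -1.0])]
gib_near scene [(0.75, [546.7, 33.5, -1.5])]
gib_near top [(0.43, [546.3, 30.8, -0.7])]
loupe scene [(0.64, [417.8, -92.8, 1.7])]
loupe top [(0.57, [421.1, -90.6, 1.1]), (0.55, [635.5, 26.2, 62.0])]
dust_cap scene [(0.87, [443.5, 8.8, 1.2]), (0.3, [415.9, -93.4, 0.2])]
dust_cap top [(0.69, [441.4, 10.6, 0.3])]
hex_key scene []
hex_key top [(0.64, [458.8, 115.5, -0.7])]
objective scene []
objective top [(0.46, [469.3, 197.8, 0.7])]
1.2 [ 270.24348007 -591.20093812  189.83215962] [ 1.98449047  0.43192106 -1.9844645 ] [0.06242304 0.23716675 0.5188812 ] 0.998447261383462
scene [328.07147827 542.69214218 761.56964989]
top [350.05166702  58.08118393 912.29161688]
```

View pics/t0.png

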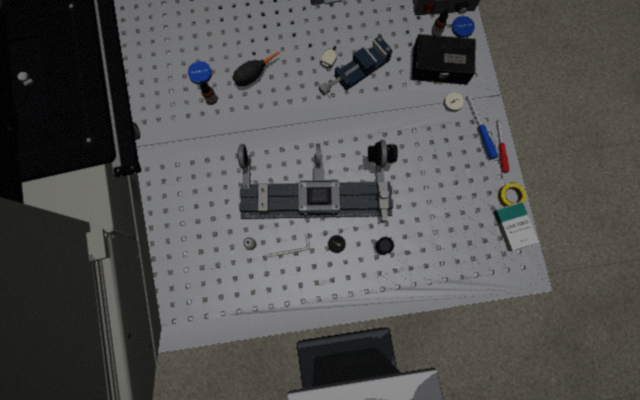

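View pics/s0.png

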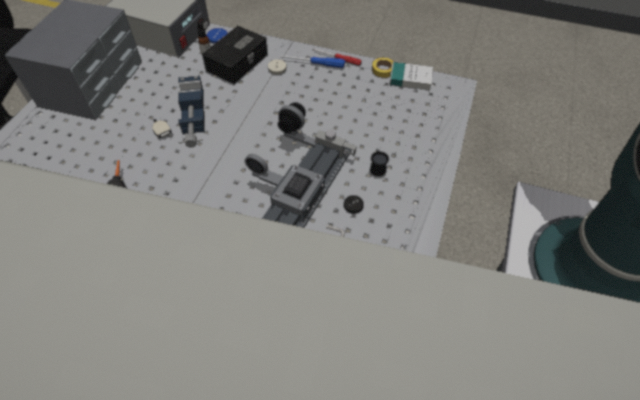

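The top view shows the marked stop at the right (-y) end, with its thumbscrew near (383,200) and pointer near (384,220). The plain stop is at (263,197), the carriage at (319,196), and the lens arm points up at (318,158). The scene view is half occluded but agrees. So the push is toward -y, about 87 mm. I'll shut the fingers and set the jaw axis across the rail.

```bash
cat >> h.py <<'E'
from scipy.spatial.transform import Rotation as Ro
plain=np.array([561.1,151.6]);mark=np.array([525.2,-106.7]);car=np.array([547.8,32.3])
ey=(plain-mark)/np.linalg.norm(plain-mark); ex=np.array([ey[1],-ey[0]])
def rot(s):
    x=np.array([0,0,-1.]);y=s*np.array([*ex,0]);return Ro.from_matrix(np.c_[x,y,np.cross(x,y)]).as_rotvec()
E
python3 - <<'E'
from h import *
print(ex,ey,"travel",(car-mark)@ey-55)
q0=robot.observe()["joints"]
best=min((k for k in((s,kin.ik([*car,100],rot(s))) for s in(1,-1)) if k[1] is not None),key=lambda k:np.abs(np.array(k[1])-q0).max())
print(best)
grip(0.0); print(robot.observe()["t"])
robot.movep([*car,100],rot(best[0]))
robot.hold(.2);s=robot.observe();print(s["t"],s["tcp_pos"],s["contact_force"],s["grip_width"])
robot.servo_line([*car,62],feed=60);s=robot.observe();print(s["t"],s["tcp_pos"],s["contact_force"])
save(viewer.read_camera("top")[130:260,200:420].repeat(3,0).repeat(3,1),"t1")
save(viewer.read_camera("scene")[80:260,180:420].repeat(3,0).repeat(3,1),"s1")
E
```

```text
[ 0.99047921 -0.13766242] [0.13766242 0.99047921] travel 85.78778037343332
(1, array([ 0.3334458 ,  0.48726925, -0.57289614,  1.898188  ,  0.34324541,
        0.85435363, -0.5532429 ]))
2.55
5.1917 [547.93385451  31.69720826 100.00995538] [0.92901168 0.58714931 0.43013458] 0.0029478783034261394
5.975 [547.97110482  32.4705829   62.06416918] [0.20700369 0.17629345 0.00601007]
```

View pics/s1.png

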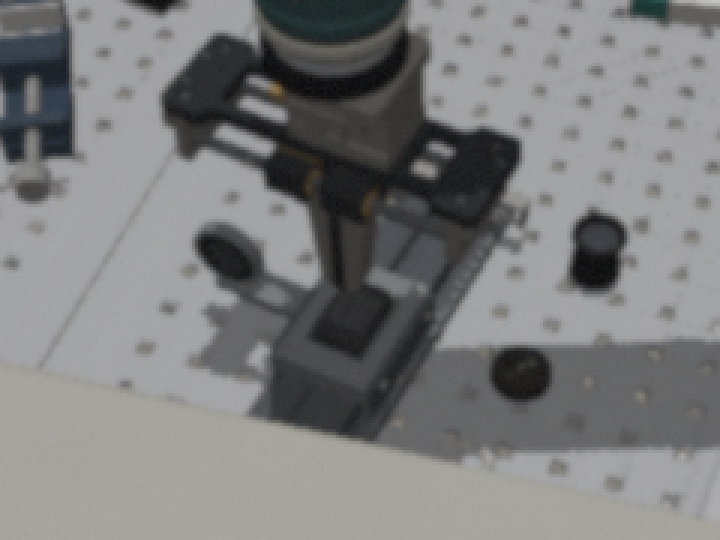

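The crop shows the shut fingertips just above the pad: tips about (345,285), pad centre about (352,318). They look shifted toward the far end, so I'll check this by projection before pressing.

```bash
python3 - <<'E'
from h import *
i=viewer.camera_info("scene");im=cv2.imread("pics/s1.png");im=im[1::3,1::3]
im=cv2.resize(im[70:150,70:170],None,fx=8,fy=7.5,interpolation=cv2.INTER_CUBIC); im=cv2.convertScaleAbs(im,alpha=1.8)
def pr(p):
    u=i["camera_matrix"]@(np.array(i["R"])@p+np.array(i["t"]).ravel());u=u[:2]/u[2]
    return (u-[180+70,80+70]+.5)*[8,7.5]
def poly(c,a,b,z,col):
    pts=[pr(np.array([*(c+sx*a*ex+sy*b*ey),z])) for sx,sy in((1,1),(1,-1),(-1,-1),(-1,1))]
    cv2.polylines(im,[np.int32(pts)],True,col,1)
poly(car,17,24,54.5,(0,255,0)); poly(car,36,45,46,(255,128,0)); poly(car,18,10,62,(0,0,255))
poly(mark,30,10,45,(0,255,255))
cv2.imwrite("pics/s2.png",im)
for c in("scene","top"): 
    viewer.read_camera(c)
    for n in("pad_top","carriage_mid"): print(c,n,find(n,c))
E
```

```text
scene pad_top [(0.79, [548.1, 35.3, 56.1]), (0.32, [548.3, 45.9, 1.4])]
scene carriage_mid [(0.8, [550.7, 30.9, 35.7])]
top pad_top [(0.44, [548.0, 33.8, 50.6]), (0.39, [455.5, 115.3, -0.7])]
top carriage_mid [(0.84, [544.3, 35.0, 36.2])]
```

View pics/s2.png

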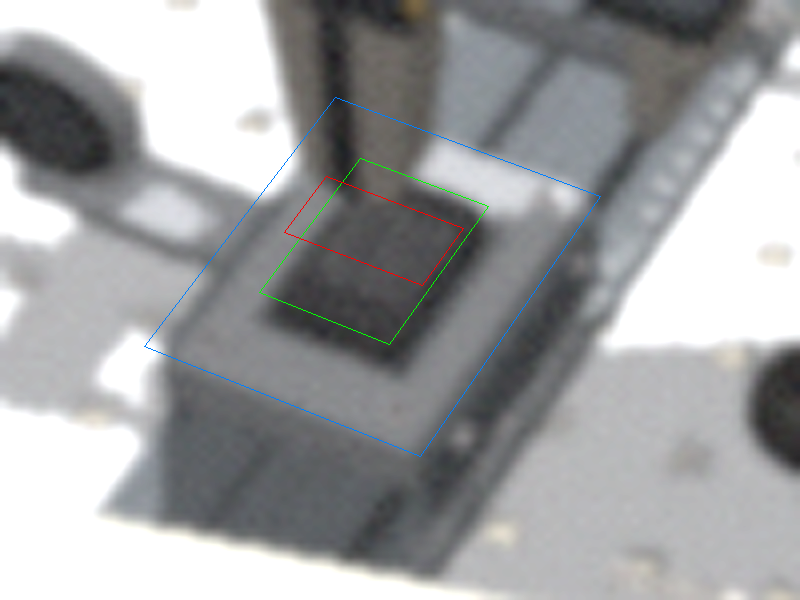

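```bash
python3 - <<'E'
from h import *
i=viewer.camera_info("scene")
a=cv2.imread("pics/s1.png")[1::3,1::3][70:130,80:150].astype(float)
a=np.clip(255*((a-20)/110).clip(0,1)**.6,0,255).astype(np.uint8)
b=cv2.imread("pics/t1.png")[1::3,1::3][30:100,80:160].astype(float)
b=np.clip(255*((b-20)/110).clip(0,1)**.6,0,255).astype(np.uint8)
def z(x): return cv2.resize(x,(400,400),interpolation=cv2.INTER_NEAREST)
def mk(im,cam,p,off,f,col):
    i=viewer.camera_info(cam);u=i["camera_matrix"]@(np.array(i["R"])@p+np.array(i["t"]).ravel());u=u[:2]/u[2]
    cv2.circle(im,tuple(int(v) for v in (u-off+.5)*f),4,col,-1)
A,B=z(a),z(b)
for h,col in((62,(0,0,255)),(80,(255,0,0))):
    mk(A,"scene",np.array([*car,h]),np.array([260,150]),np.array([400/70,400/60]),col)
    mk(B,"top",np.array([*car,h]),np.array([280,160]),np.array([5,400/70]),col)
cv2.imwrite("pics/c3.png",np.hstack([A,B]))
E
```

```text
(no output)
```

View pics/c3.png

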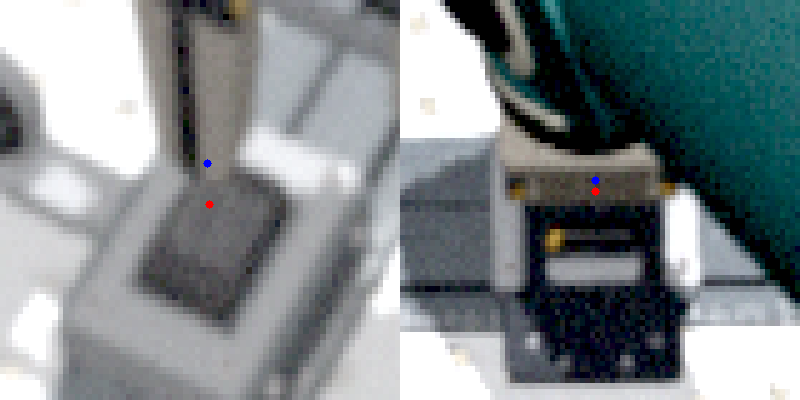

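In the crop the visible finger ends about 4 px short of the projected TCP. Either the dark tips blend into the pad or there's an offset of about 10 mm. Both still land on the pad, so I'll descend by feel: contact at z≈54.5 means the flat, ≈56.5 a ridge.

```bash
python3 - <<'E'
from h import *
b=np.array(robot.observe()["contact_force"]);z=59
robot.servo_line([*car,z],feed=30)
while z>48:
    z-=1; robot.servo_line([*car,z],feed=20)
    s=robot.observe();F=np.array(s["contact_force"])-b
    print(round(s["t"],2),z,s["tcp_pos"].round(2),F.round(1))
    if F[2]>3.5: break
save(viewer.read_camera("scene")[150:210,260:330].repeat(8,0).repeat(8,1),"s4")
E
```

```text
6.88 58 [547.76  32.34  57.93] [-0.4 -0.3  1.4]
7.12 57 [547.75  32.27  56.94] [-0.1  0.2  0.4]
7.38 56 [547.73  32.28  55.92] [-0.9 -0.2  1. ]
7.62 55 [547.74  32.28  54.92] [-0.9 -0.3  0.1]
7.88 54 [547.75  32.28  53.94] [-1.2  0.8  0.1]
8.12 53 [547.72  32.3   52.92] [-0.7  0.   0.3]
8.38 52 [547.73  32.31  51.92] [-1.  -0.4  0.7]
8.62 51 [547.73  32.33  50.92] [-0.5  0.2  0.3]
8.88 50 [547.71  32.3   49.89] [-0.8  0.7 -0.2]
9.12 49 [547.75  32.29  48.91] [-1.  -1.1  1. ]
9.38 48 [547.75  32.29  47.92] [-0.9  0.6  0.1]
```

View pics/s4.png

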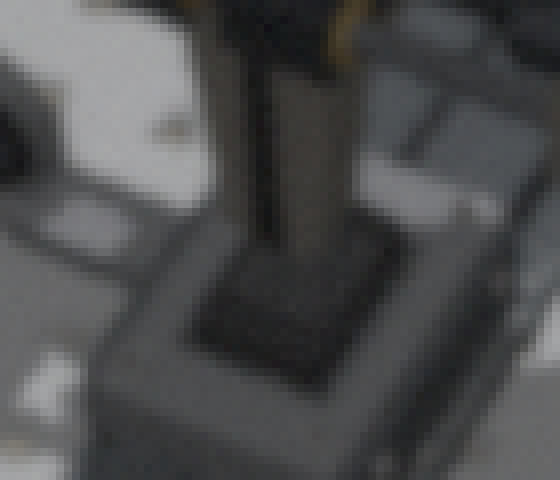

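The fingers show at (300,255), over the pad's middle, with no contact yet at z=48. The real tips sit about 10 mm higher than the reported TCP, which agrees with the picture. I'll keep going down by force.

```bash
python3 - <<'E'
from h import *
b=np.array([-.8,0,.4]);z=48.
while z>36:
    z-=1; robot.servo_line([*car,z],feed=20)
    s=robot.observe();F=np.array(s["contact_force"])-b
    print(round(s["t"],2),z,s["tcp_pos"].round(2),F.round(1),s["grip_width"].round(3))
    if F[2]>3.5: break
E
```

```text
Traceback (most recent call last):
AttributeError: 'float' object has no attribute 'round'
```

```bash
python3 - <<'E'
from h import *
b=np.array([-.8,0,.4]);z=47.
while z>36:
    z-=1; robot.servo_line([*car,z],feed=20)
    s=robot.observe();F=np.array(s["contact_force"])-b
    print(round(s["t"],2),z,s["tcp_pos"].round(2),F.round(1))
    if F[2]>3.5: break
E
```

```text
9.93 46.0 [547.76  32.31  45.93] [ 0.2  0.  -1.1]
10.18 45.0 [547.73  32.29  44.93] [ 0.8  0.5 -0.6]
10.43 44.0 [547.75  32.29  43.93] [ 0.4  0.3 -0.9]
10.68 43.0 [547.76  32.31  42.93] [ 0.8  0.3 -0.3]
10.93 42.0 [547.74  32.29  41.93] [ 1.  -0.2 -1.7]
11.18 41.0 [547.74  32.27  40.94] [ 0.9  0.6 -0.9]
11.43 40.0 [547.74  32.27  39.92] [ 0.4 -0.3  0.4]
11.68 39.0 [547.77  32.27  38.95] [1.4 0.2 0.3]
11.93 38.0 [547.77  32.3   37.94] [ 0.7  0.1 -1.1]
12.18 37.0 [547.75  32.29  36.93] [1.4 0.5 0.8]
12.43 36.0 [547.73  32.32  35.94] [-0.1  0.1 -0.7]
```

```bash
python3 - <<'E'
from h import *
im=viewer.read_camera("scene"); print(find("pad_top","scene"))
save(cv2.convertScaleAbs(cv2.resize(im[140:220,240:340],(800,600),interpolation=cv2.INTER_CUBIC),alpha=1.8),"s5")
s=robot.observe();print(s["joint_torque"],s["tcp_pos"],s["grip_width"],s["contact_force"])
E
```

```text
[(0.61, [544.8, 32.9, 53.9])]
[ 5.58585634e-04 -4.71374846e+01 -6.91597179e+00 -1.70802605e+01
 -3.91342049e-02 -3.01612413e-02 -1.04078797e-04] [547.79132852  32.32246603  36.00290859] 0.0037477105689862292 [ 0.7423442  -0.14875737 -0.8236383 ]
```

View pics/s5.png

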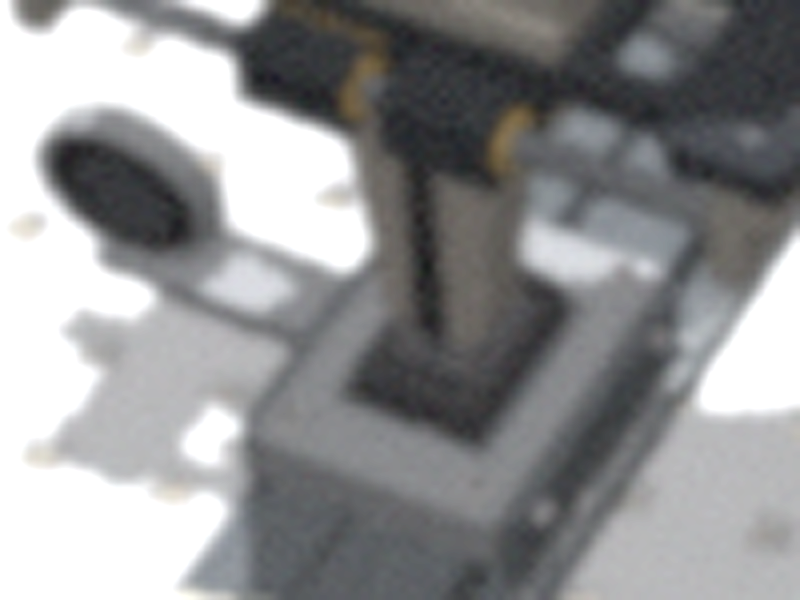

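```bash
python3 - <<'E'
from h import *
i=viewer.camera_info("scene")
for d in(0,10):
  for z in(36,45,55,62,70,80,90):
    p=np.array([*(car+d*ey),z]);u=i["camera_matrix"]@(np.array(i["R"])@p+np.array(i["t"]).ravel());print(d,z,(u[:2]/u[2]).round(1))
E
```

```text
0 36 [296.7 188.8]
0 45 [296.5 185.9]
0 55 [296.4 182.6]
0 62 [296.2 180.2]
0 70 [296.1 177.5]
0 80 [295.9 174.1]
0 90 [295.7 170.6]
10 36 [294.1 192.6]
10 45 [294.  189.7]
10 55 [293.8 186.4]
10 62 [293.6 184.1]
10 70 [293.4 181.3]
10 80 [293.2 177.9]
10 90 [293.  174.4]
```

The tip's near edge is at pixel (294,186), which puts it at about z 56 by projection. At the first stop it came out at about 83. So the fingers are about 20 mm shorter than the TCP claims and contact is imminent. I'll continue by force.

```bash
python3 - <<'E'
from h import *
b=np.array([0,.1,-.2]);z=36.
while z>27:
    z-=1; robot.servo_line([*car,z],feed=20)
    s=robot.observe();F=np.array(s["contact_force"])-b
    print(round(s["t"],2),z,s["tcp_pos"].round(2),F.round(1))
    if F[2]>3.5: break
E
```

```text
12.78 35.0 [547.71  32.29  34.9 ] [0.3 0.  0.6]
13.03 34.0 [547.7   32.29  33.9 ] [ 0.2 -1.2 -0.1]
13.28 33.0 [547.75  32.31  32.93] [ 0.2 -0.2  0.4]
13.53 32.0 [547.73  32.32  31.94] [ 0.  -0.3 -0.6]
13.78 31.0 [547.75  32.3   30.92] [ 0.8  0.1 -0. ]
14.03 30.0 [547.94  32.32  30.1 ] [0.2 0.2 1.6]
14.28 29.0 [547.94  32.36  29.18] [-1.  -0.   3.8]
```

```bash
python3 - <<'E'
from h import *
b=np.array([0,.1,-.2]);z=29.
while z>22:
    z-=1; robot.servo_line([*car,z],feed=20)
    s=robot.observe();F=np.array(s["contact_force"])-b
    print(round(s["t"],2),z,s["tcp_pos"].round(2),F.round(1))
    if F[2]>7.3: break
E
```

```text
14.53 28.0 [547.99  32.36  28.26] [-1.9 -0.5  6. ]
14.78 27.0 [547.96  32.36  27.34] [-0.  -0.8  6.5]
15.03 26.0 [548.01  32.34  26.41] [-1.6 -0.8  7.2]
15.28 25.0 [547.96  32.33  25.44] [-2.5  0.   7.3]
```

```bash
python3 - <<'E'
from h import *
b=np.array([0,.1,-.2]);z=24.
robot.servo_line([*car,z],feed=20);robot.hold(.4)
d=0
while d<97:
    d+=20 if d<80 else 1
    if d==80: d=78
    p=car-d*ey
    robot.servo_line([*p,z],feed=35 if d<80 else 15)
    s=robot.observe();F=np.array(s["contact_force"])-b
    a=(car-s["tcp_pos"][:2])@ey
    print(round(s["t"],2),d,round(a,2),s["tcp_pos"][2].round(2),"along",(F[:2]@ey).round(1),"across",(F[:2]@ex).round(1),"z",F[2].round(1))
    if F[:2]@ey>4 or not 4<F[2]<14: break
E
```

```text
16.65 20 20.07 24.57 along -0.7 across -1.6 z 8.5
17.38 40 40.04 24.62 along -0.9 across -1.5 z 7.7
18.1 60 60.14 24.65 along -1.2 across -1.3 z 7.4
18.77 78 78.22 24.66 along -0.8 across -1.7 z 8.0
20.25 98 94.13 25.02 along 6.4 across -0.8 z 7.0
```

My step bug overshot: it commanded 98 mm, and the arm compliantly stopped at 94 mm with only 6.4 N. I'll look at the state before lifting.

```bash
python3 - <<'E'
from h import *
im=viewer.read_camera("scene"); 
for n in("pad_top","carriage_mid","marked_stop_mid","gib_near","lens_holder"): print(n,find(n,"scene",1))
save(cv2.convertScaleAbs(cv2.resize(im[120:210,250:370],(800,600),interpolation=cv2.INTER_CUBIC),alpha=1.8),"s6")
s=robot.observe();print(s["t"],s["tcp_pos"],s["contact_force"])
E
```

```text
pad_top [(0.49, [537.6, -49.3, 46.7])]
carriage_mid [(0.8, [537.5, -49.1, 37.0])]
marked_stop_mid [(0.63, [525.8, -100.4, 34.2])]
gib_near [(0.55, [536.5, -54.4, 0.0])]
lens_holder [(0.65, [618.3, -60.2, 62.7])]
20.55 [536.19846167 -61.13105212  25.04036778] [0.34723092 5.73878329 6.85892871]
```

View pics/s6.png

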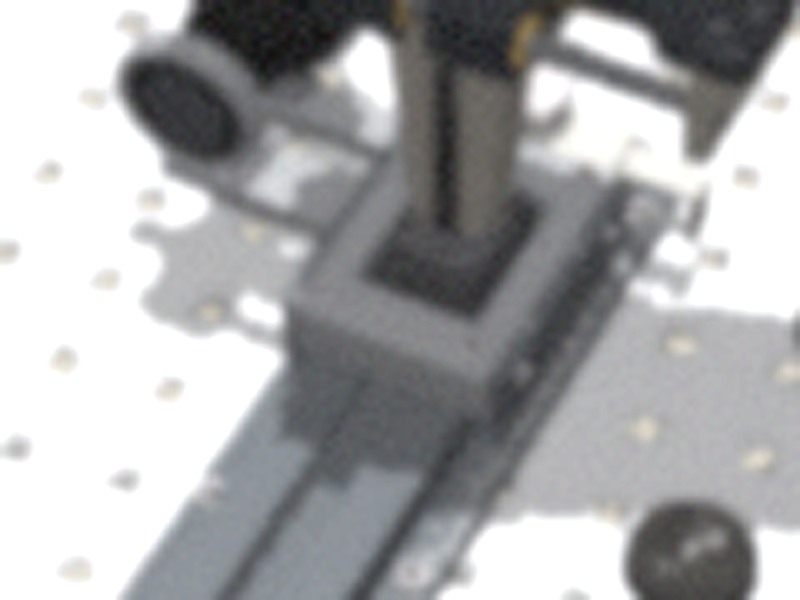

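The carriage is butted against the marked stop: the measured middles are about 52–57 mm apart, with 6 N reaction along the rail and the pad still down. I'll ease the side load to about 3 N, still toward the stop, then lift straight up.

```bash
python3 - <<'E'
from h import *
p=car-96*ey
robot.servo_line([*p,24],feed=15);robot.hold(.2);s=robot.observe();print(s["t"],s["contact_force"])
robot.servo_line([*p,36],feed=25);s=robot.observe();print(s["t"],s["contact_force"])
robot.servo_line([*p,130],feed=120)
robot.movep([400,-330,190],rot(1))
robot.hold(.2);s=robot.observe();print(s["t"],s["tcp_pos"],s["contact_force"])
for c in("scene","top"):
    im=viewer.read_camera(c)
    for n in("pad_top","carriage_mid","marked_stop_mid","loupe","dust_cap","hex_key","objective"): print(c,n,find(n,c,1))
    save(im,"f_"+c)
    if c=="top": save(cv2.convertScaleAbs(cv2.resize(im[130:250,240:400],(800,600),interpolation=cv2.INTER_CUBIC),alpha=1.8),"f_crop")
E
```

```text
21.0333 [0.53661028 3.56625142 7.04298856]
21.6667 [-0.93213076 -0.32944464 -0.48690137]
23.9667 [ 400.86728015 -328.75122534  189.79169321] [-0.07021681 -0.80375866 -0.19558425]
scene pad_top [(0.96, [536.7, -54.0, 55.9])]
scene carriage_mid [(0.65, [535.5, -54.0, 35.5])]
scene marked_stop_mid [(0.75, [527.2, -106.3, 33.7])]
scene loupe [(0.74, [422.9, -93.3, 0.6])]
scene dust_cap [(0.73, [447.2, 10.2, -0.4])]
scene hex_key []
scene objective []
top pad_top [(0.87, [540.6, -51.9, 56.2])]
top carriage_mid [(0.79, [534.4, -50.6, 33.9])]
top marked_stop_mid [(0.72, [524.4, -111.6, 40.6])]
top loupe [(0.61, [424.9, -96.5, 2.2])]
top dust_cap [(0.53, [443.1, 11.8, 1.2])]
top hex_key [(0.73, [456.5, 117.6, -0.1])]
top objective [(0.42, [468.7, 198.2, 4.4])]
```

View pics/f_crop.png

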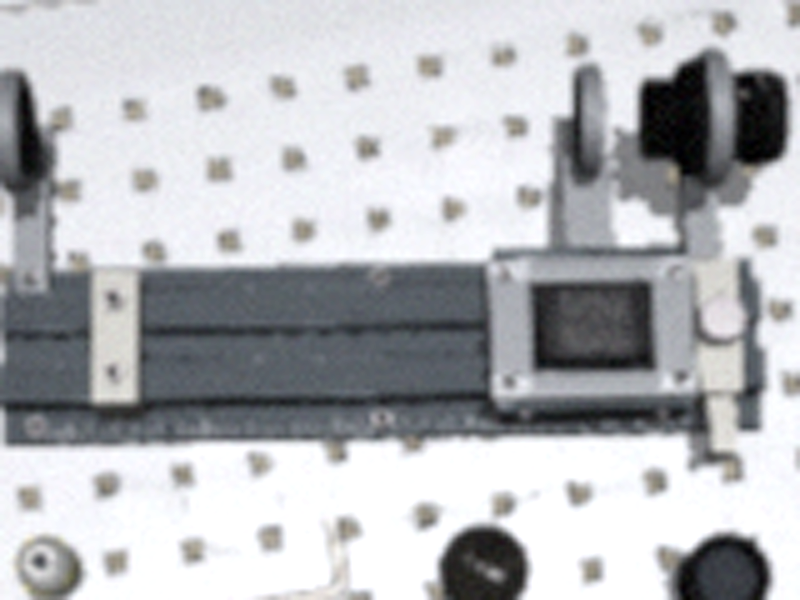

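The crop shows the carriage's right end (x≈695) flush with the marked stop, the pad up, the lens clear, and the loose things in place.

```bash
python3 -c "
from cell import robot
print(robot.observe()['t']);robot.job_done()"
```

```text
24.7667
the job is handed in; nothing more can be done
```

The carriage is butted against the marked stop (thumbscrew and pointer, at the -y end of the rail) with the brake back on, and the job was handed in at 24.8 s. I pressed the pad about 4–5 mm at 7–8 N with shut fingers, held it, slid the carriage along, then lifted straight off.

**Last checks:**
- **Butting:** the top picture shows the carriage face flush with the stop, and the push met about 6 N at the end. The networks put the two middles about 53 to 62 mm apart, against a nominal 55 mm; their marked-stop positions scatter by about 5 mm.
- **Pad:** it sprang back up, measured at about 56 mm against 54.5 mm.
- **Loose things:** all positions agree with the start within network noise. The scene camera cannot see the hex key and objective, so those two rest on the top camera alone.
- **Robot:** it is clear of everything, and the force reads about zero.

**What disagreed or went wrong:**
- **Finger length:** contact came with the reported TCP about 24 mm below the pad's height, so the shut fingers are that much shorter than stated. I found the pad by force instead.
- **Overshoot:** a step-size slip of mine commanded about 10 mm past the stop. The arm gave way, the side force read 6.4 N when it stopped, and the fingers slid on the pad towards its ridge. I eased that off before lifting.

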